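# Work the clamping wedge loose

### The job

A steel wedge with a yellow grip is jammed between the round noses of the small clamping fixture on the bench. Work it loose by its grip, swinging it to one side and the other while easing it back out, because a straight pull only drags the whole fixture along: the fixture must stay where it stands, with the V block still in its place. When the wedge is free, lay it in the blue parts tray.

Things in the scene. Friction and masses are not known exactly. Their poses are not given: they have to be found in the camera images.
- wedge_grip (a point): Middle of the wedge's yellow grip, an upright block 26 mm (x) x 20 mm (y: grasp across this) x 38 mm high; this point is 14 mm below its top, 24 mm above its underside, which rests on the fixture's plate. Own +x runs along the wedge (78 mm long, 0.18 kg) from grip to tip, z up. From the grip a steel blade 52 mm long, 20 mm high tapers from 19 to 10 mm thickness.
- wedge_tip (a point): Point on the wedge's axis 2 mm inside the tip of the blade, 63 mm from wedge_grip along +x, 10 mm above the wedge's underside. At the start the wedge is fully home, the noses pinching the middle of the blade, 39 mm from wedge_grip.
- fixture: Clamping fixture loose on the bench, 2.7 kg: dark steel plate 100 (x, -48 to +52) x 170 (y) x 12 mm; origin under it. On it from +y to -y: grey block with a round nose and a lip over the blade (x = -9 to 9 mm, 36 to 44 mm above the bench: the wedge cannot be lifted out), wedge, aluminium jaw with a nose, V block, grey end stop. Highest part 48 mm. The wedge comes out towards -x.
- fixture_noses (a point): Point on the plate's top midway between the noses (upright, radius 10 mm), under the wedge's axis; axes as the fixture, at its y = +30, z = 12 mm. A straight pull drags the fixture; swinging the wedge about this point takes under 15 N at the grip (free room 0.25 rad each way) and each swing lets it creep out 2 to 3 mm, looser the further it is out.
- jaw (a joint): Travel of the sprung jaw towards the wedge, m: about 0 with the wedge home, 0.003 when it no longer pinches, some 18 mm further out. The tip passes the noses at 26 mm out.
- vee_block: Grey ground steel V block, 44 x 46 x 35 mm, 0.42 kg, standing loose on the fixture's plate between jaw and end stop; origin at the centre of its underside.
- tray: Blue open parts tray, 101 (x) x 132 (y) x 24 mm, 0.14 kg, loose on the bench; origin at the centre of its underside, floor and walls 2 mm thick; inside x = +-46 mm, y = +-62 mm. A partition 16 mm high at y = -18 mm divides it.
- tray_big (a point): Centre of the floor (its top) of the tray's larger compartment, 92 mm along the tray's x and 79 mm along y; axes as the tray.
Mind the look-alikes: they are no part of the job. What is shaped like the part that bears wedge_grip but brown or orange is not meant.

How it is judged:
On the way:
1. the wedge is drawn out of the noses (at least 22 mm back along the fixture, the jaw sprung open) (x of wedge_grip in the frame of fixture below -0.061 m and value of joint jaw above 0.0022 m), for 0.1 s.
At the end, for the whole second after the job is handed in: The wedge lies in the tray, grip and tip within its walls and both below 45 mm, the tray level; the V block stands on the fixture's plate between jaw and end stop, within 15 mm of its middle along x; the fixture is within 15 mm of where it stood (x of wedge_grip in the frame of tray between -0.047 and 0.047 m and y of wedge_grip in the frame of tray between -0.063 and 0.063 m and x of wedge_tip in the frame of tray between -0.047 and 0.047 m and y of wedge_tip in the frame of tray between -0.063 and 0.063 m and height (world z) of each of wedge_grip, wedge_tip below 0.045 m and angle between tray's own z axis and vertical below 0.1 rad and x of vee_block in the frame of fixture between -0.015 and 0.015 m and z of vee_block in the frame of fixture below 0.016 m and distance of fixture from where it was at the start of the episode below 0.015 m); the robot touches nothing.
It fails at once if the fixture is dragged more than 15 mm (distance of fixture from where it was at the start of the episode above 0.015 m).
It fails at once if the V block is tipped over (angle between vee_block's own z axis and vertical above 0.3 rad).
It also fails if it takes over 54 s, if anything falls off the work surface, if the arm or the gripper's body presses on something with over 40 N, if the wrist force passes 120 N, or if a joint passes its speed limit or range.

### The arm

A 7-joint arm with a two-finger parallel gripper is mounted at the origin on a cart in front of the work surface, level with it; the furniture and walls round the work are solid. World frame = base frame: x ahead of the robot, y to its left, z up, the work surface at z = 0. Lengths are in m, angles in rad, forces in N, time in s.
With the tool pointing down it reaches from about 0.35 to 0.9 m from the base axis. Payload 19.9 kg.
Tool frame: the origin (TCP) lies on the mounting face of the last link; the fingertips stand 199 mm ahead of it and the grasp point (between the pads) lies 180 mm ahead of it; z points along the fingers, y is the line along which they close (so a half turn about z gives the same grasp; the last joint's range is limited). The gripper opens to 94 mm and grips with 3 to 60 N. Pads are 16 mm wide; open, the fingers measure 119 mm over their backs; the gripper's body (75 mm by 177 mm) begins 78 mm behind the grasp point.
Start: joints at [-0.042, 0.417, -0.01, 1.614, 0.005, 1.111, -0.053], TCP at [0.625, 0, 0.405] pointing down, gripper open.
Joint ranges: [-2.81, 2.81], [-0.39, 2.02], [-1.27, 1.25], [0.06, 2.57], [-1.19, 4.33], [0.19, 2], [-2.82, 2.82]. Speed limits (rad/s): [1.89, 1.89, 2.39, 2.39, 3.01, 3.01, 3.01].

### API

Orientations are given as a 3x3 rotation matrix whose columns are the frame's x, y, z axes.
In Python, from plant import robot gives the robot as it stands.
- The arm moves only by the tool arm_command, never from a script. Its argument "motion" is one flat list of numbers, 7 for each row, row after row: the shift along the tool's x, y, z in units of 0.1 m (1.0 is 0.1 m), then the turn, a rotation vector about the tool's x, y, z in units of 180 degrees (1.0 is 180 degrees), then the gripper command: -1 is fully open, 1 is shut, values between are in proportion. A call has 1 to 8 rows; each row shifts and turns the commanded pose from where the row before left it, along the tool's axes as they then stand; what a row does not reach is not made up. A row lasts 1/8 s, in which the tool goes at most 62.5 mm and 10.7 degrees, less where a joint would pass 70% of its speed; a pose out of reach is approached as far as the arm can. A call with a number of a shift or a turn outside -1 to 1 is refused whole. A call with a gripper value outside its range is refused whole. The fingers move at their own pace and stop on an object; the grip force is fixed at half the most. Time passes only in rows, so rows that do not move let the fingers close. It gives the time, the measured TCP pose, the force, the opening and the grip force at its end, in the units of the state.
- robot.read_state(): the state, without advancing time (a new reading comes with each control period).
- robot.camera(name): name is "scene" or "side" or "wrist"; returns the picture (420x560x3 uint8, red, green, blue); there is no depth.
- robot.get_calibration(name): a dict with "fx", "fy", "cx", "cy" (pixels), "rvec" (rotation vector, rad) and "tvec" (3), from world to camera coordinates, as OpenCV has them. Camera axes: x right, y down, z forward; pixel columns grow to the right and rows downward; lengths in m; the calibration is good to about 2 mm. A picture is of the moment at which its call begins: read the wrist's pose just before it. get_calibration takes no time and is no camera call; for the wrist camera it gives the pose at the moment of the call.
- robot.close_job(): hands the job in; it is judged then, once.
The state is a dict: "time_s": time; "q": joint angles; "dq": joint speeds; "effort": joint torques, N m; "tool_pos": TCP position; "tcp_rot": TCP orientation; "contact_force": force on the tool from outside, world axes, zero at the start; "torque": the same for the moment, N m; "opening": finger opening in m; "finger_force": force on a finger pad.
Only numpy, scipy, OpenCV 4.12 (cv2) and the standard library are available. Lean on these libraries where they do the work, as an engineer would, in place of code of your own. Each camera call takes 0.05 s, during which the arm holds its last target. There are 200 camera calls.

## Working session

There is one attempt and no reset: what is moved stays moved. The work goes in short steps, Python scripts to look and compute and a tool call to move; the robot and the scene stay as the last step left them, time stands still between calls to the robot, and variables do not carry over. Pictures are saved under pics/ and viewed, at most 10 in all, crops included, and the job is handed in when it is done.

Besides the shell and the picture viewer there is one more tool, called as name(argument=value, ...), one argument or row to a line, values as JSON. arm_command: Moves the arm, as the interface text tells. Its arguments: {"type":"object","properties":{"motion":{"type":"array"}},"required":["motion"]}

```bash
mkdir -p pics; cat > h.py <<'E'
import numpy as np, cv2
from plant import robot
def cam(n,f=None):
    c=robot.get_calibration(n); im=robot.camera(n)
    if f: cv2.imwrite(f,im[:,:,::-1])
    return im,c
def ray(c,u,v,z):
    R=cv2.Rodrigues(np.array(c["rvec"],float))[0]; t=np.array(c["tvec"],float).ravel()
    d=R.T@np.array([(u-c["cx"])/c["fx"],(v-c["cy"])/c["fy"],1]); o=-R.T@t
    return o+d*(z-o[2])/d[2]
def proj(c,p):
    return cv2.projectPoints(np.array(p,float).reshape(-1,1,3),np.array(c["rvec"],float),np.array(c["tvec"],float),np.array([[c["fx"],0,c["cx"]],[0,c["fy"],c["cy"]],[0,0,1]],float),None)[0].reshape(-1,2)
E
python3 - <<'E'
from h import *
a,_=cam("scene"); b,_=cam("side"); w,_=cam("wrist")
cv2.imwrite("pics/scene.png",cv2.cvtColor(a,4)); cv2.imwrite("pics/side.png",cv2.cvtColor(b,4)); cv2.imwrite("pics/wrist.png",cv2.cvtColor(w,4))
for n in("scene","side","wrist"):
    c=robot.get_calibration(n);print(n,c["fx"],-cv2.Rodrigues(np.array(c["rvec"],float))[0].T@np.array(c["tvec"]).ravel())
print(robot.read_state())
E
```

```text
scene 490.3410183054883 [0.10692495 0.64804666 0.86999791]
side 430.4920725511401 [0.52613578 0.86785748 0.49958007]
wrist 297.91563108561763 [0.62592544 0.0730642  0.38548668]
{'time_s': 0.15, 'q': array([-0.04151591,  0.41783553, -0.01032553,  1.61400945,  0.00470729,
        1.11070177, -0.05298683]), 'dq': array([ 0.00056235, -0.00208206, -0.00046017, -0.00344385,  0.00013889,
        0.00123625,  0.0008645 ]), 'effort': array([ 7.99236568e-04, -8.51532197e+01,  6.39362633e-01, -4.26137459e+01,
       -4.88919730e-02,  1.71691604e-02,  1.51774425e-04]), 'tool_pos': array([6.24904428e-01, 2.79594479e-05, 4.04180749e-01]), 'tcp_rot': array([[-6.05014801e-05,  9.99999568e-01, -9.27279871e-04],
       [ 9.99999995e-01,  6.04317383e-05, -7.52389978e-05],
       [-7.51829281e-05, -9.27284418e-04, -9.99999567e-01]]), 'contact_force': array([ 1.39953343,  1.20988941, -1.05825589]), 'torque': array([ 0.00030851, -0.0289614 , -0.02123356]), 'finger_force': 0.0, 'opening': 0.09450308457622605}
```

View pics/scene.png

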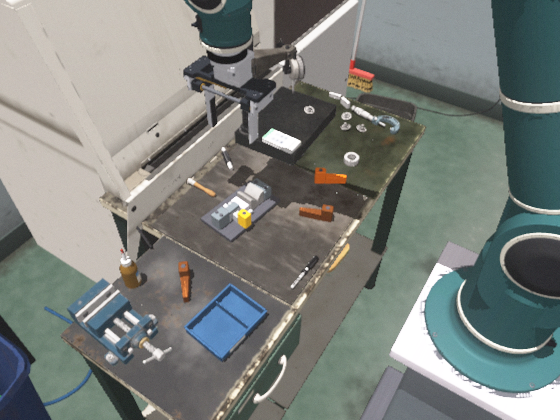

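View pics/wrist.png

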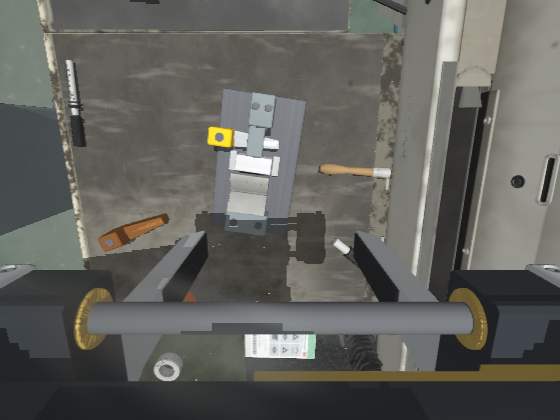

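The yellow grip is at scene (245,217) and wrist (220,137), with its blade between the noses. The look-alikes are orange or brown: scene (318,213), (330,177), (184,280); wrist (130,232). Only the yellow one on the fixture fits. The tray is at scene (227,320). I'll confirm with one enlarged crop.

```bash
python3 - <<'E'
from h import *
w=cv2.imread("pics/wrist.png"); a=cv2.imread("pics/scene.png")
k=cv2.resize(w[80:245,195:320],None,fx=3.6,fy=3.6,interpolation=cv2.INTER_CUBIC)
s=cv2.resize(a[270:370,175:280],None,fx=3,fy=3,interpolation=cv2.INTER_CUBIC)
o=np.zeros((max(k.shape[0],s.shape[0]),k.shape[1]+s.shape[1],3),np.uint8)
o[:k.shape[0],:k.shape[1]]=k;o[:s.shape[0],k.shape[1]:]=s
cv2.imwrite("pics/crop.png",o);print(o.shape)
c=robot.get_calibration("wrist"); cs=robot.get_calibration("scene")
for im,c,n in((w,c,"w"),(a,cs,"s")):
    h=cv2.cvtColor(im,cv2.COLOR_BGR2HSV)
    m=cv2.inRange(h,(22,120,120),(35,255,255))
    for t in cv2.findContours(m,0,2)[0]:
        if cv2.contourArea(t)>60:
            r=cv2.minAreaRect(t);print(n,r); print([ray(c,*p,.05)[:2].round(4) for p in cv2.boxPoints(r)])
h=cv2.cvtColor(a,cv2.COLOR_BGR2HSV)
m=cv2.inRange(h,(95,140,60),(115,255,255)); m[:270]=0;m[:,:178]=0;m[:,290:]=0
t=max(cv2.findContours(m,0,2)[0],key=cv2.contourArea)
p=cv2.approxPolyDP(cv2.convexHull(t),4,True).reshape(-1,2);print(p)
for q in p: print(q,ray(cs,*map(float,q),.024)[:2].round(4),ray(cs,*map(float,q),0)[:2].round(4))
E
```

```text
(594, 765, 3)
w ((220.07998657226562, 136.4399871826172), (26.304372787475586, 18.950462341308594), 8.130102157592773)
[array([0.5435, 0.0577]), array([0.5477, 0.0777]), array([0.5759, 0.0738]), array([0.5721, 0.0537])]
s ((242.6538543701172, 217.23077392578125), (11.846155166625977, 16.230770111083984), 22.61986541748047)
[array([0.558 , 0.1001]), array([0.5725, 0.056 ]), array([0.5439, 0.0538]), array([0.5302, 0.0976])]Traceback (most recent call last):
  File "<stdin>", line 17, in <module>
ValueError: max() iterable argument is empty
```

View pics/crop.png

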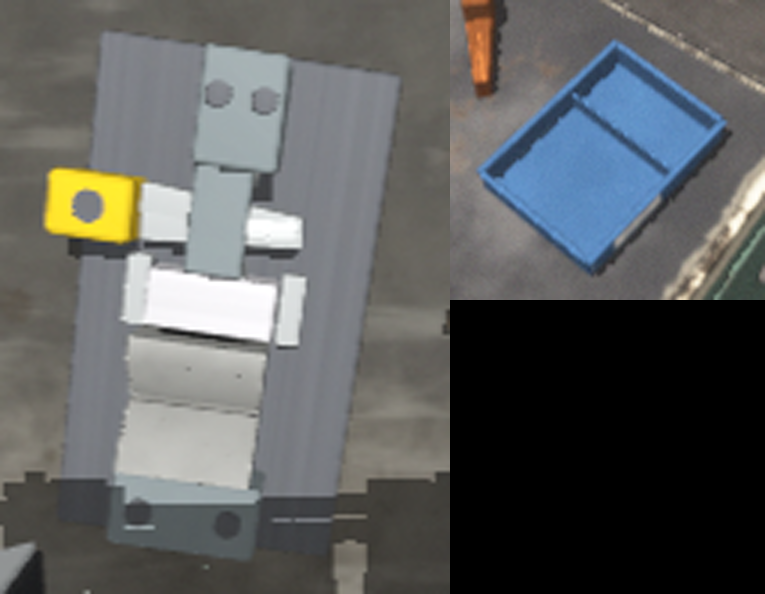

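The crop confirms it: a yellow grip with a steel blade between the noses. The tray's partition is toward the far right, with the larger compartment at the lower left. The tray mask came back empty, so I'll fix that and compute the plate corners.

```bash
python3 - <<'E'
from h import *
a=cv2.imread("pics/scene.png"); cs=robot.get_calibration("scene"); cw=robot.get_calibration("wrist")
h=cv2.cvtColor(a,cv2.COLOR_BGR2HSV); print(h[325,215])
x=h[325,215].astype(int)
m=cv2.inRange(h,(int(x[0]-8),90,40),(int(x[0]+8),255,255)); m[:270]=0;m[:,:178]=0;m[:,290:]=0
t=max(cv2.findContours(m,0,2)[0],key=cv2.contourArea)
p=cv2.approxPolyDP(cv2.convexHull(t),4,True).reshape(-1,2)
for q in p: print(q,ray(cs,*map(float,q),.024)[:2].round(4),ray(cs,*map(float,q),0)[:2].round(4))
f=lambda u,v,z:ray(cw,195+(u+.5)/3.6-.5,80+(v+.5)/3.6-.5,z)[:2]
P=[f(*q,.012) for q in((103,32),(400,77),(328,553),(60,520))]
for i in range(4):
    d=P[(i+1)%4]-P[i];print(P[i].round(4),np.linalg.norm(d).round(4),np.arctan2(d[1],d[0]).round(3))
print("tipaxis",f(300,233,.032),"grip hole",f(88,205,.05))
E
```

```text
[105 133 191]
[229 283] [0.4845 0.2211] [0.4953 0.209 ]
[266 311] [0.385 0.234] [0.3929 0.2223]
[221 360] [0.3975 0.3639] [0.4057 0.3558]
[184 326] [0.4984 0.3476] [0.5095 0.339 ]
[0.5588 0.1199] 0.0983 -0.142
[0.6561 0.106 ] 0.1676 -1.708
[ 0.6331 -0.06  ] 0.0988 3.013
[ 0.5352 -0.0473] 0.1688 1.431
tipaxis [0.62316971 0.05643984] grip hole [0.55869251 0.06563432]
```

arm_command(
  motion=[0,0,0.1,0,0,-0.057,-0.06,0,0,0.1,0,0,-0.057,-0.06,0,0,0.1,0,0,-0.057,-0.06,0,0,0.1,0,0,-0.057,-0.06,0,0,0.1,0,0,-0.057,-0.06,0,0,0.1,0,0,-0.057,-0.06,0,0,0.1,0,0,-0.057,-0.06,0,0,0.1,0,0,-0.057,-0.06],
)

```text
time_s: 1.15
tool_pos: [0.6249, -0.0, 0.3241]
tcp_rot: [[-0.991, 0.132, -0.0], [0.132, 0.991, 0.0], [0.0, -0.0, -1.0]]
contact_force: [0.4, 0.7, -0.1]
opening: 0.0497
finger_force: 0.0
```

arm_command(
  motion=[0.256,0.186,0,0,0,0,-0.06,0.256,0.186,0,0,0,0,-0.06,0.256,0.186,0,0,0,0,-0.06,0,0,0,0,0,0,-0.06,0,0,0,0,0,0,-0.06],
)

```text
time_s: 1.78
tool_pos: [0.557, 0.0654, 0.3247]
tcp_rot: [[-0.99, 0.138, 0.0], [0.138, 0.99, -0.0], [-0.0, -0.0, -1.0]]
contact_force: [0.2, -0.8, -0.5]
opening: 0.0494
finger_force: 0.0
```

```bash
python3 - <<'E'
from h import *
s=robot.read_state();print(s["tool_pos"],s["tcp_rot"].round(4),s["opening"],s["contact_force"])
w,c=cam("wrist"); w=cv2.cvtColor(w,4);cv2.imwrite("pics/w2.png",w)
m=cv2.inRange(cv2.cvtColor(w,cv2.COLOR_BGR2HSV),(22,120,120),(35,255,255))
for t in cv2.findContours(m,0,2)[0]:
    if cv2.contourArea(t)>60:
        r=cv2.minAreaRect(t);print(r); print([ray(c,*p,.05)[:2].round(4) for p in cv2.boxPoints(r)],[ray(c,*p,.012)[:2].round(4) for p in cv2.boxPoints(r)])
E
```

```text
[0.55696411 0.06535048 0.32465063] [[-9.904e-01  1.382e-01  1.000e-04]
 [ 1.382e-01  9.904e-01 -4.000e-04]
 [-2.000e-04 -3.000e-04 -1.000e+00]] 0.0493792849734129 [ 0.2445852  -0.75222599 -0.47084875]
((412.49993896484375, 372.4999694824219), (168.99996948242188, 14.999998092651367), -0.0)
[array([0.7451, 0.0912]), array([0.7265, 0.0931]), array([0.7506, 0.2653]), array([0.7696, 0.2661])] [array([0.7835, 0.0934]), array([0.762 , 0.0955]), array([0.7897, 0.2933]), array([0.8116, 0.2942])]
((383.7232360839844, 317.67181396484375), (60.811431884765625, 16.419084548950195), 79.2156982421875)
[array([0.6458, 0.1413]), array([0.6447, 0.1568]), array([0.7133, 0.1648]), array([0.7148, 0.1485])] [array([0.6694, 0.151 ]), array([0.6681, 0.1687]), array([0.747 , 0.1779]), array([0.7486, 0.1591])]
((279.0, 209.0), (34.0, 22.0), 90.0)
[array([0.5384, 0.0588]), array([0.5411, 0.0779]), array([0.5722, 0.0739]), array([0.5694, 0.0542])] [array([0.5461, 0.0562]), array([0.5491, 0.0781]), array([0.5848, 0.0735]), array([0.5816, 0.0509])]
```

View pics/w2.png

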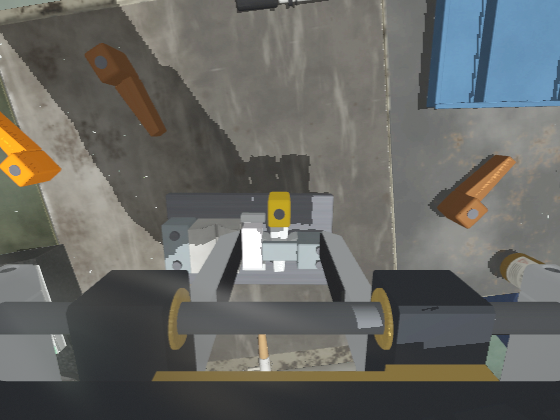

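The grip is centred between the fingers (column 279), with the jaw and V block clear of both. Descending.

arm_command(
  motion=[0.015,0.003,0.25,0,0,0,-0.06,0,0,0.25,0,0,0,-0.06,0,0,0.25,0,0,0,-0.06,0,0,0.2,0,0,0,-0.06,0,0,0.127,0,0,0,-0.06,0,0,0,0,0,0,-0.06,0,0,0,0,0,0,-0.06],
)

```text
time_s: 2.7
tool_pos: [0.5555, 0.0663, 0.2176]
tcp_rot: [[-0.99, 0.138, 0.001], [0.138, 0.99, 0.0], [-0.001, 0.0, -1.0]]
contact_force: [0.5, 1.1, 0.8]
opening: 0.0502
finger_force: 0.0
```

```bash
python3 - <<'E'
from h import *
s=robot.read_state();print(s["tool_pos"],s["contact_force"])
w,c=cam("wrist","pics/w3.png")
a,_=cam("scene"); b,_=cam("side")
o=np.hstack([cv2.resize(a[170:250,190:290],(400,320)),cv2.resize(w[130:330,180:380],(320,320))])
cv2.imwrite("pics/c3.png",o[:,:,::-1])
E
```

```text
[0.55551149 0.06625817 0.21755279] [0.52754874 1.08968145 0.82975286]
```

View pics/c3.png

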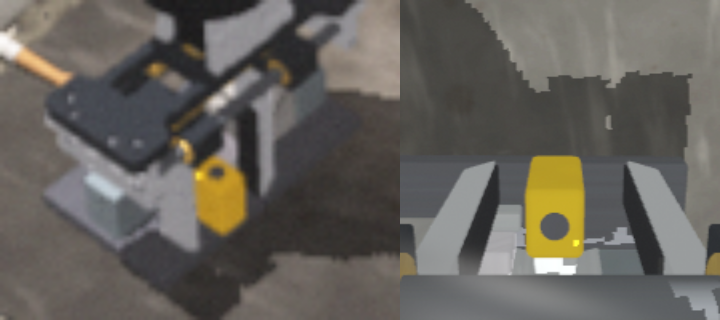

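The fingers straddle the grip, level with it and clear of the jaw. Closing.

arm_command(
  motion=[0,0,0,0,0,0,1,0,0,0,0,0,0,1,0,0,0,0,0,0,1,0,0,0,0,0,0,1],
)

```text
time_s: 3.35
tool_pos: [0.5549, 0.0655, 0.2169]
tcp_rot: [[-0.99, 0.139, -0.001], [0.139, 0.99, -0.001], [0.001, -0.002, -1.0]]
contact_force: [-4.2, -5.7, 5.1]
opening: 0.0199
finger_force: 29.9
```

arm_command(
  motion=[-0.0005,0.022,0,0,0,0.016,1,-0.0005,0.022,0,0,0,0.016,1,-0.0005,0.022,0,0,0,0.016,1,-0.0005,0.022,0,0,0,0.016,1,0,0,0,0,0,0,1],
)

```text
time_s: 3.98
tool_pos: [0.5563, 0.0734, 0.2169]
tcp_rot: [[-0.942, 0.335, -0.003], [0.335, 0.942, -0.003], [0.002, -0.004, -1.0]]
contact_force: [-12.8, -11.0, 16.8]
opening: 0.0198
finger_force: 30.0
```

arm_command(
  motion=[0.004,-0.022,-0.001,0,0,-0.016,1,0.003,-0.022,-0.001,0,0,-0.016,1,0.003,-0.022,-0.001,0,0,-0.016,1,0.003,-0.022,-0.001,0,0,-0.016,1],
)

```text
time_s: 4.47
tool_pos: [0.5533, 0.0657, 0.217]
tcp_rot: [[-0.99, 0.138, -0.002], [0.138, 0.99, -0.001], [0.001, -0.002, -1.0]]
contact_force: [-2.7, -5.9, -1.1]
opening: 0.0199
finger_force: 30.2
```

arm_command(
  motion=[0.003,-0.022,0,0,0,-0.016,1,0.003,-0.022,0,0,0,-0.016,1,0.003,-0.022,0,0,0,-0.016,1,0.003,-0.022,0,0,0,-0.016,1,0,0,0,0,0,0,1],
)

```text
time_s: 5.1
tool_pos: [0.5516, 0.0577, 0.2171]
tcp_rot: [[-0.998, -0.061, -0.001], [-0.061, 0.998, -0.0], [0.001, -0.0, -1.0]]
contact_force: [-4.0, -1.2, -0.0]
opening: 0.0203
finger_force: 30.7
```

```bash
cat > k.py <<'E'
from h import *
s=robot.read_state();R=s["tcp_rot"];N=np.array([.598,.06,0]);d=R.T@(s["tool_pos"]-N)
print("N-rel in tool axes mm",(d*1e3).round(1),"yaw off",round(float(np.arctan2(R[1,0],-R[0,0])-.138),3),"F tool",(R.T@s["contact_force"]).round(1),"M",s["torque"].round(2),"tilt",R[:2,2].round(4))
w,c=cam("wrist"); a,cs=cam("scene")
np.save("last.npy",a)
E
python3 k.py
```

```text
N-rel in tool axes mm [  46.8    0.6 -217. ] yaw off -0.2 F tool [ 4.  -0.9  0. ] M [-0.13  0.8  -0.74] tilt [-0.0014 -0.0001]
```

arm_command(
  motion=[0.004,0.024,0,0,0,0.016,1,0.004,0.024,0,0,0,0.016,1,0.003,0.024,0,0,0,0.016,1,0.003,0.024,0,0,0,0.016,1,0.003,0.024,0,0,0,0.016,1,0.003,0.024,0,0,0,0.016,1,0.003,0.024,0,0,0,0.016,1,0.003,0.024,0,0,0,0.016,1],
)

```text
time_s: 6.2
tool_pos: [0.5517, 0.0754, 0.217]
tcp_rot: [[-0.942, 0.337, -0.0], [0.337, 0.942, -0.003], [-0.001, -0.003, -1.0]]
contact_force: [1.8, -14.6, -4.7]
opening: 0.0199
finger_force: 30.0
```

```bash
python3 k.py; python3 - <<'E'
from h import *
a=np.load("last.npy");b=robot.camera("side");w=robot.camera("wrist")
p=cv2.cvtColor(cv2.imread("pics/side.png"),4)
c=robot.get_calibration("side");u,v=proj(c,[.598,.03,.02])[0].astype(int);print(u,v)
f=lambda i:cv2.resize(i[v-50:v+50,u-65:u+65],(390,300))
o=np.vstack([np.hstack([f(p),f(b)]),np.hstack([cv2.resize(a[160:260,180:310],(390,300)),cv2.resize(w[130:330,150:410],(390,300))])])
cv2.imwrite("pics/c4.png",o[:,:,::-1])
E
```

```text
N-rel in tool axes mm [  48.6   -1.7 -217.1] yaw off 0.205 F tool [ -6.6 -13.1   4.7] M [-3.43 -0.33 -0.19] tilt [-0.0003 -0.0028]
255 240
```

View pics/c4.png

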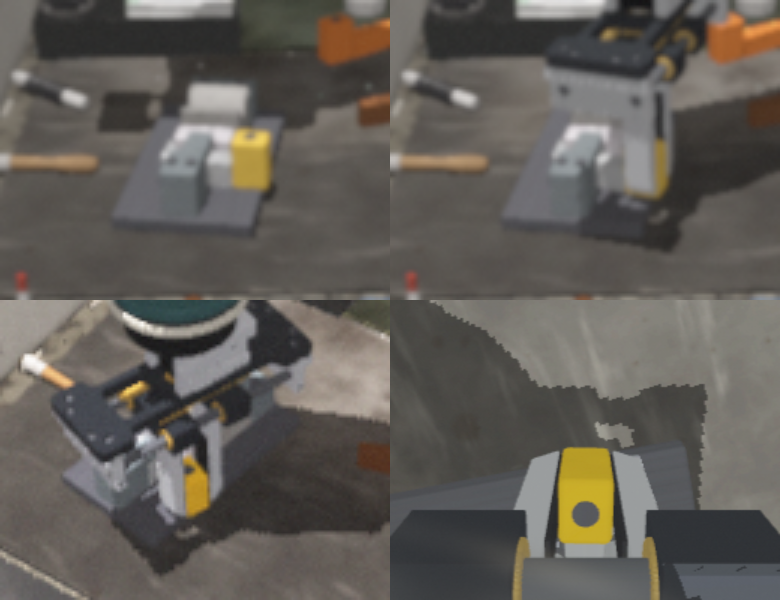

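Side view: the fixture's plate corner is at crop (113,220) both before and after, so it hasn't moved, and the wedge has been eased out about 5 mm. Continuing, with a numeric drag check.

arm_command(
  motion=[0.003,-0.025,0,0,0,-0.016,1,0.003,-0.025,0,0,0,-0.016,1,0.003,-0.025,0,0,0,-0.016,1,0.003,-0.025,0,0,0,-0.016,1,0.003,-0.025,0,0,0,-0.016,1,0.003,-0.025,0,0,0,-0.016,1,0.003,-0.025,0,0,0,-0.016,1,0.003,-0.025,0,0,0,-0.016,1],
)

```text
time_s: 7.4
tool_pos: [0.5463, 0.0574, 0.2172]
tcp_rot: [[-0.998, -0.063, 0.001], [-0.063, 0.998, -0.001], [-0.001, -0.001, -1.0]]
contact_force: [3.4, -4.4, -6.5]
opening: 0.0198
finger_force: 30.3
```

```bash
cat >> k.py <<'E'
b=robot.camera("side"); p=cv2.cvtColor(cv2.imread("pics/side.png"),4)
T=p[228:270,226:262]; m=cv2.matchTemplate(b[216:282,214:274],T,cv2.TM_CCOEFF_NORMED)
y,x=np.unravel_index(m.argmax(),m.shape); q=lambda l,c,r:(l-r)/(2*(l-2*c+r))
print("fixture shift px",round(x-12+q(*m[y,x-1:x+2]),2),round(y-12+q(*m[y-1:y+2,x]),2),m.max().round(3),"(1px~1.7mm)")
E
python3 k.py
```

```text
N-rel in tool axes mm [  51.6    0.5 -217.3] yaw off -0.201 F tool [-3.1 -4.6  6.5] M [-0.83 -0.62 -0.52] tilt [ 0.0007 -0.0007]
fixture shift px 0.09 -0.03 0.914 (1px~1.7mm)
```

arm_command(
  motion=[0.004,0.026,0,0,0,0.016,1,0.004,0.026,0,0,0,0.016,1,0.004,0.026,0,0,0,0.016,1,0.004,0.026,0,0,0,0.016,1,0.004,0.026,0,0,0,0.016,1,0.004,0.026,0,0,0,0.016,1,0.003,0.026,0,0,0,0.016,1,0.003,0.026,0,0,0,0.016,1],
)

```text
time_s: 8.55
tool_pos: [0.5462, 0.0775, 0.2173]
tcp_rot: [[-0.942, 0.337, 0.002], [0.337, 0.942, -0.002], [-0.002, -0.001, -1.0]]
contact_force: [9.2, -10.5, -9.9]
opening: 0.0199
finger_force: 29.9
```

arm_command(
  motion=[0.004,-0.027,0,0,0,-0.016,1,0.004,-0.027,0,0,0,-0.016,1,0.004,-0.027,0,0,0,-0.016,1,0.004,-0.027,0,0,0,-0.016,1,0.004,-0.027,0,0,0,-0.016,1,0.004,-0.027,0,0,0,-0.016,1,0.003,-0.027,0,0,0,-0.016,1,0.003,-0.027,0,0,0,-0.016,1],
)

```text
time_s: 9.55
tool_pos: [0.54, 0.0577, 0.2176]
tcp_rot: [[-0.998, -0.063, 0.003], [-0.063, 0.998, -0.0], [-0.003, -0.0, -1.0]]
contact_force: [11.0, -3.8, -9.9]
opening: 0.0202
finger_force: 30.1
```

```bash
python3 k.py
```

```text
N-rel in tool axes mm [  57.4    1.3 -217.8] yaw off -0.201 F tool [-10.8  -4.5   9.9] M [-0.85 -2.14 -0.38] tilt [ 0.0031 -0.0001]
fixture shift px 0.44 0.23 0.902 (1px~1.7mm)
```

arm_command(
  motion=[0.002,0.028,0.001,0,0,0.016,1,0.002,0.028,0.001,0,0,0.016,1,0.002,0.028,0.001,0,0,0.016,1,0.002,0.028,0.001,0,0,0.016,1,0.002,0.028,0,0,0,0.016,1,0.002,0.028,0,0,0,0.016,1,0.002,0.028,0,0,0,0.016,1,0.002,0.028,0,0,0,0.016,1],
)

```text
time_s: 10.7
tool_pos: [0.5409, 0.0797, 0.2174]
tcp_rot: [[-0.942, 0.336, 0.003], [0.336, 0.942, -0.001], [-0.003, 0.0, -1.0]]
contact_force: [7.0, -8.2, -4.0]
opening: 0.0203
finger_force: 29.9
```

arm_command(
  motion=[0.003,-0.029,0,0,0,-0.016,1,0.003,-0.029,0,0,0,-0.016,1,0.003,-0.029,0,0,0,-0.016,1,0.003,-0.029,0,0,0,-0.016,1,0.003,-0.029,0,0,0,-0.016,1,0.003,-0.029,0,0,0,-0.016,1,0.003,-0.029,0,0,0,-0.016,1,0.003,-0.029,0,0,0,-0.016,1],
)

```text
time_s: 11.7
tool_pos: [0.5343, 0.0578, 0.2172]
tcp_rot: [[-0.998, -0.063, 0.002], [-0.063, 0.998, -0.0], [-0.002, -0.0, -1.0]]
contact_force: [4.1, -4.3, -2.4]
opening: 0.0199
finger_force: 30.0
```

```bash
python3 k.py
```

```text
N-rel in tool axes mm [  63.4    1.7 -217.3] yaw off -0.201 F tool [-3.9 -4.5  2.4] M [-0.84 -0.87 -0.37] tilt [ 0.0017 -0.0004]
fixture shift px 0.42 0.32 0.897 (1px~1.7mm)
```

arm_command(
  motion=[0.005,0.03,0,0,0,0.016,1,0.005,0.03,0,0,0,0.016,1,0.005,0.031,0,0,0,0.016,1,0.005,0.031,0,0,0,0.016,1,0.02,0,0,0,0,0,1,0.03,0,0,0,0,0,1,0.03,0,0,0,0,0,1],
)

```text
time_s: 12.72
tool_pos: [0.5237, 0.0718, 0.217]
tcp_rot: [[-0.991, 0.137, 0.0], [0.137, 0.991, 0.0], [-0.0, 0.0, -1.0]]
contact_force: [1.4, -0.2, -0.5]
opening: 0.0195
finger_force: 29.9
```

```bash
python3 k.py
```

```text
N-rel in tool axes mm [  75.2    1.6 -217. ] yaw off -0.001 F tool [-1.4  0.   0.5] M [ 0.08 -0.28 -0.05] tilt [0.0001 0.0004]
fixture shift px 0.41 0.4 0.895 (1px~1.7mm)
```

The wedge is free, 32 mm out, and the fixture has moved under 1 mm. Pulling clear, lifting, and going over the tray.

arm_command(
  motion=[0.15,0,0,0,0,0,1,0.15,0,0,0,0,0,1,0,0,-0.3,0,0,0,1,0,0,-0.3,0,0,0,1,0,0,-0.2,0,0,0,1],
)

```text
time_s: 13.5
tool_pos: [0.4932, 0.0758, 0.2979]
tcp_rot: [[-0.991, 0.137, 0.0], [0.137, 0.991, -0.0], [-0.0, -0.0, -1.0]]
contact_force: [1.1, -0.3, -2.3]
opening: 0.0197
finger_force: 29.9
```

arm_command(
  motion=[0.1,0.3,0,0,0,0,1,0.2,0.4,0,0,0,0,1,0.2,0.4,0,0,0,0,1,0.2,0.4,0,0,0,0,1,0.2,0.4,0,0,0,0,1,0.22,0.38,0,0,0,0,1,0,0,0,0,0,0,1,0,0,0,0,0,0,1],
)

```text
time_s: 14.5
tool_pos: [0.4142, 0.3162, 0.2966]
tcp_rot: [[-0.99, 0.138, -0.001], [0.138, 0.99, -0.001], [0.0, -0.001, -1.0]]
contact_force: [0.8, 0.0, -1.6]
opening: 0.0201
finger_force: 29.9
```

```bash
python3 - <<'E'
from h import *
s=robot.read_state();print(s["tool_pos"],s["tcp_rot"].round(3),s["opening"])
w,c=cam("wrist");a,cs=cam("scene")
h=cv2.cvtColor(a,cv2.COLOR_RGB2HSV)
P=np.array([[.4845,.2211,.024],[.385,.234,.024],[.3975,.3639,.024],[.4984,.3476,.024],[.418,.317,.002],[.481,.308,.002]])
print(proj(c,P).round(0))
for u,v in proj(c,P).astype(int): cv2.drawMarker(w,(int(u),int(v)),(255,0,0),0,12,1)
o=np.hstack([w[:,60:500],cv2.resize(a[250:390,170:290],(360,420))]);cv2.imwrite("pics/c5.png",o[:,:,::-1])
E
```

```text
[0.41423434 0.31617056 0.29660948] [[-0.99   0.138 -0.001]
 [ 0.138  0.99  -0.001]
 [ 0.    -0.001 -1.   ]] 0.020063899548115282
[[190. 296.]
 [180. 192.]
 [330. 186.]
 [324. 292.]
 [280. 209.]
 [280. 270.]]
```

View pics/c5.png

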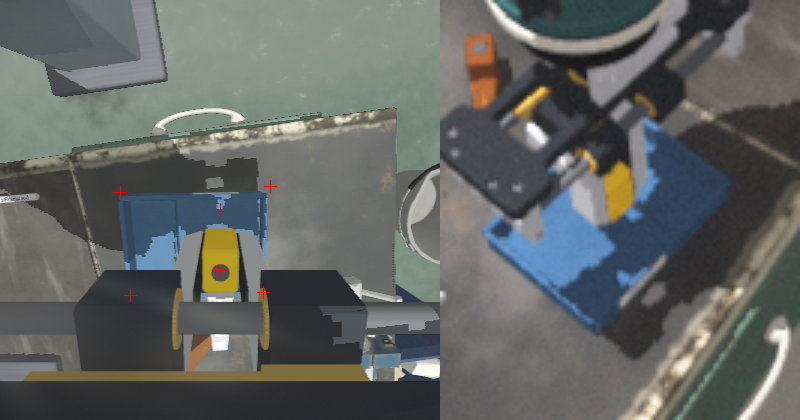

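The wrist view shows the tray's near rim at crop (121,196) to (268,194), partition at column 177. That is several px off my predicted right corner: the scene hull picked up the outside wall foot there. Recomputing the tray from the wrist rim.

```bash
python3 - <<'E'
from h import *
c=robot.get_calibration("wrist");cs=robot.get_calibration("scene")
A=ray(c,181,196,.024)[:2];B=ray(c,328,194,.024)[:2];d=B-A
yw=np.arctan2(-d[0],d[1]);print(A,B,np.linalg.norm(d),"yaw",yw)
far=ray(cs,229,283,.024)[:2]
for y in(-.138,-.125):
  y=float(y)
  ux=np.array([np.cos(y),np.sin(y)]);uy=np.array([-ux[1],ux[0]])
  C=(A+B)/2+.0505*ux
  print(y,"centre",C,"far corner pred",C+.0505*ux-.066*uy,"seen",far)
  print("scene corners z24",[proj(cs,[*(C+sx*.0505*ux+sy*.066*uy),z])[0].round(0) for sx,sy,z in((1,-1,.024),(-1,-1,.024),(-1,1,.024),(-1,1,0),(1,1,.024))])
  g=C+.0225*uy-.030*ux; s=robot.read_state(); e=s["tcp_rot"].T@np.r_[g-s["tool_pos"][:2],0]; print("grasp",g,"move tool",e)
E
```

```text
[0.38881931 0.23348465] [0.40486688 0.36078445] 0.12830730066637344 yaw -0.1253998113191421
-0.138 centre [0.446863   0.29018765] far corner pred [0.48780378 0.2178682 ] seen [0.4845425  0.22114378]
scene corners z24 [array([229., 281.]), array([265., 309.]), array([218., 357.]), array([219., 363.]), array([181., 324.])]
grasp [0.42024336 0.31660062] move tool [-5.22511434e-03  1.57557226e-03 -1.78505471e-06]
-0.125 centre [0.44694908 0.29083848] far corner pred [0.48882653 0.21905736] seen [0.4845425  0.22114378]
scene corners z24 [array([228., 281.]), array([265., 309.]), array([218., 357.]), array([219., 363.]), array([180., 325.])]
grasp [0.41998833 0.31690317] move tool [-4.93048216e-03  1.83970884e-03 -1.99163293e-06]
```

arm_command(
  motion=[-0.035,0.012,0.1,0,0,-0.004,1,0,0,0.25,0,0,0,1,0,0,0.25,0,0,0,1,0,0,0.15,0,0,0,1,0,0,0.1,0,0,0,1,0,0,0.03,0,0,0,1,0,0,0,0,0,0,1],
)

```text
time_s: 15.48
tool_pos: [0.4185, 0.3177, 0.2092]
tcp_rot: [[-0.992, 0.125, 0.0], [0.125, 0.992, 0.0], [-0.0, 0.0, -1.0]]
contact_force: [-0.2, -0.1, -0.9]
opening: 0.0197
finger_force: 29.9
```

```bash
python3 - <<'E'
from h import *
w,c=cam("wrist");a,cs=cam("scene")
o=np.hstack([w[:,60:500],cv2.resize(a[250:390,170:290],(360,420))]);cv2.imwrite("pics/c6.png",o[:,:,::-1])
E
```

```text
(no output)
```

View pics/c6.png

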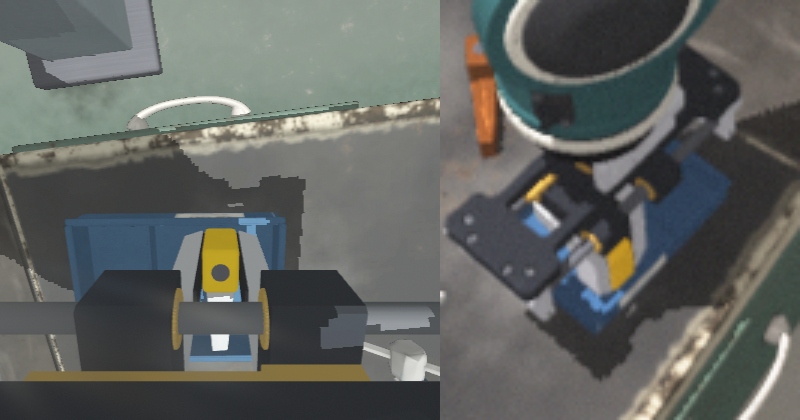

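The grip and tip are inside the near wall (row 218) and far wall (row 357), and the fingers are clear of the partition. Lowering, releasing and retreating.

arm_command(
  motion=[0,0,0.015,0,0,0,1,0,0,0,0,0,0,0.5,0,0,0,0,0,0,0.2,0,0,0,0,0,0,0.2,0,0,-0.1,0,0,0,0.2,0,0,-0.3,0,0,0,0.2,0,0,-0.4,0,0,0,0.2,0,0,-0.4,0,0,0,0.2],
)

```text
time_s: 16.58
tool_pos: [0.4182, 0.3176, 0.3293]
tcp_rot: [[-0.992, 0.125, 0.0], [0.125, 0.992, 0.0], [-0.0, 0.0, -1.0]]
contact_force: [0.5, 0.5, 0.5]
opening: 0.0377
finger_force: 0.0
```

arm_command(
  motion=[0,-0.4,-0.1,0,0,0,0.2,0,-0.4,-0.1,0,0,0,0.2,0,-0.4,0,0,0,0,0.2,0,-0.4,0,0,0,0,0.2,0,0,0,0,0,0,0.2,0,0,0,0,0,0,0.2,0,0,0,0,0,0,0.2],
)

```text
time_s: 17.45
tool_pos: [0.3983, 0.1597, 0.3476]
tcp_rot: [[-0.992, 0.124, 0.0], [0.124, 0.992, 0.0], [-0.0, 0.0, -1.0]]
contact_force: [-0.4, -0.1, 0.7]
opening: 0.0377
finger_force: 0.0
```

```bash
python3 k.py; python3 - <<'E'
from h import *
b=robot.camera("side");a=robot.camera("scene")
o=np.hstack([cv2.resize(a[160:390,150:310],(400,575)),cv2.resize(b[190:420,180:340],(400,575))]);cv2.imwrite("pics/c7.png",o[:,:,::-1])
E
```

```text
N-rel in tool axes mm [ 210.5   74.3 -347.6] yaw off -0.014 F tool [ 0.4 -0.2 -0.7] M [ 0.09 -0.08 -0.01] tilt [0.0001 0.0003]
fixture shift px 0.67 0.16 0.867 (1px~1.7mm)
```

View pics/c7.png

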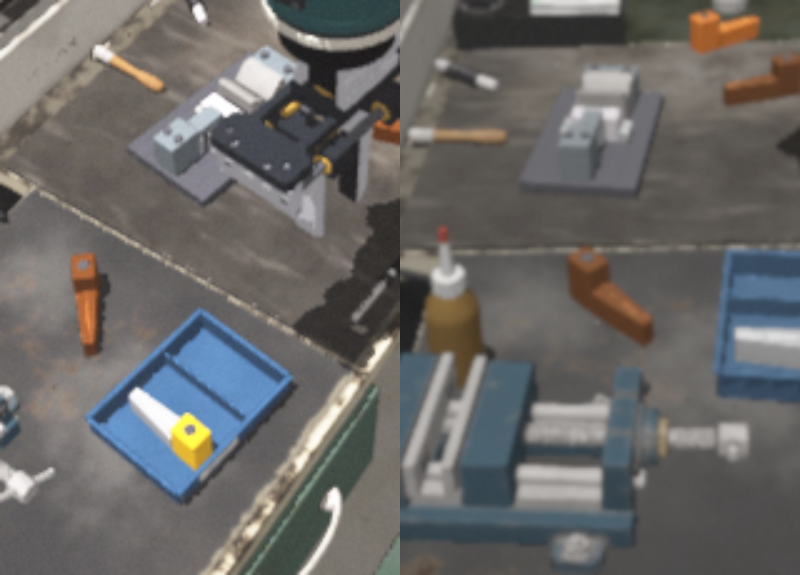

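The wedge lies flat in the tray's large compartment (grip at crop (190,440), tip at (135,395)). The fixture and V block are in place and the robot is clear.

```bash
python3 -c "
from plant import robot
print(robot.close_job())"
```

```text
the job is handed in; nothing more can be done
None
```

The wedge was worked loose and laid flat in the large compartment of the blue tray, the fixture moved only about 1 mm with the V block still standing in place, and the job was handed in after about 17.5 s; no verdict came back.

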